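# Load the ticket roll and hold the feed lever level

## Task

Put the full paper ticket roll onto the ticket feeder's upright spindle, lowering it in the grip until it sits flat on the flange (do not drop it), and let go of it. Then press the feeder's spring-loaded feed lever half-way down, to where it lies level, without ever pushing it to its bottom stop, and finish while still holding it there with the fingers. Leave the bare core, the shaker and the sauce pot standing where they are.

Things in the scene. Friction and masses are not known exactly. Their poses are not given: they have to be found in the camera images.
- roll_mid (a point): Centre of the loose paper ticket roll, half-way up (29 mm above its underside). The roll is an upright white cylinder, 60 mm across and 58 mm tall, with a cardboard-lined through bore of 26 mm diameter along its z axis; about 140 g (varies). It starts standing upright on the counter. It is the thick-walled one; the bare core beside it has no paper.
- spindle_foot (a point): Foot of the feeder's upright spindle, on its axis at the top of the round flange (72 mm across), 16 mm above the counter; z up. The spindle is fixed, 20 mm in diameter, 66 mm tall above this point, its top 8 mm tapering to 8 mm diameter. A seated roll has its underside here, its centre 29 mm higher, and the spindle then stands 8 mm out of it. Frame axes are those of the feeder: x points from its front to its back, the lever sticks out of the front (-x).
- spindle_tip (a point): Top of the spindle, 82 mm above the counter.
- lever_pivot (a point): Hinge axis of the feed lever, at the front of the feeder's grey box, 70 mm above the counter; z up, same axes as the spindle foot; the hinge line is y. In this frame the grey box (100 x 85 mm, its top 85 mm above the counter) begins 10 mm behind the pivot (+x), and the spindle axis stands at x = +35 mm, y = +148 mm. The whole feeder is fixed to the counter on a 160 x 250 x 12 mm plate.
- lever_pad (a point): Centre of the upper face of the black pad (44 x 44 mm, 8 mm thick) at the free end of the feed lever; it moves with the lever. It lies 110 mm from the pivot axis along the lever and 4 mm above the lever's mid-plane. The lever's x axis points from the pad to the pivot, z is normal to the pad. The pad centre is about 101 mm above the counter at rest, 74 mm with the lever level (half-way) and 47 mm at the bottom stop.
- feed_lever (a joint): Angle of the feed lever, rad: 0 at rest (pad end raised 0.25 rad above level), 0.25 level (half-way), 0.5 at the bottom stop; grows as the pad is pressed down. A spring returns it: pushing on the pad centre takes about 2 N to start, 5.5 N at half-way and 9 N at the bottom.
- bare_core: Bystander: empty cardboard core tube standing upright, 31 mm across, 58 mm tall; origin at the centre of its underside.
- shaker: Bystander: glass shaker with a steel cap, 44 mm across, 85 mm tall; origin at the centre of its underside.
- sauce_pot: Bystander: small open steel sauce pot, 60 mm across the rim, 45 mm tall; origin at the centre of its underside.
Mind the look-alikes: they are no part of the job. What is shaped like the part that bears roll_mid but blue or green is not meant.

How it is judged (in metres and radians):
On the way, in this order (a step that is already met when the one before it is completed fails the run):
1. the roll is lowered on the spindle in the grip, to within 15 mm of the flange (horizontal distance between roll_mid and spindle_foot below 0.006 m and z of roll_mid in the frame of spindle_foot below 0.044 m and contact force between the fingers and roll above 0.5 N), for 0.05 s.
2. the roll sits flat on the flange, let go of (horizontal distance between roll_mid and spindle_foot below 0.006 m and z of roll_mid in the frame of spindle_foot below 0.032 m and angle between roll_mid's own z axis and vertical below 0.09 rad and contact force between each of the arm, the fingers and roll below 0.2 N and linear speed of roll below 0.02 m/s), for 0.2 s.
3. the fingers hold the feed lever half-way, level (all of step 2 and value of joint feed_lever between 0.16 and 0.34 rad and contact force between the fingers and feed_lever above 1.5 N), for 0.5 s.
At the end, for the whole second after the job is handed in: Holding: the robot's fingers press the feed lever with more than 1.5 N and keep it within 0.09 rad (5 degrees) of level, while the roll sits on the spindle untouched: centre within 6 mm of the spindle axis, within 3 mm of fully down, upright within 5 degrees (all of step 3); the arm keeps its last pose, push and grip.
It fails at once if the feed lever is pushed to its bottom stop (value of joint feed_lever above 0.475 rad).
It fails at once if a bystander (bare core, shaker, sauce pot) is pushed more than 25 mm or knocked over (distance of any of bare_core, shaker, sauce_pot from where it was at the start of the episode above 0.025 m or angle between any of bare_core, shaker, sauce_pot's own z axis and vertical above 0.5 rad).
It also fails if it takes over 69 s, if anything falls off the work surface, if the arm or the gripper's body presses on something with over 40 N, if the wrist force passes 120 N, or if a joint passes its speed limit or range.

## Robot

A 6-joint arm with a two-finger parallel gripper is mounted at the origin on the work surface. World frame = base frame: x ahead of the robot, y to its left, z up, the work surface at z = 0. Lengths are in mm, angles in rad, forces in N, time in s.
With the tool pointing down it reaches from about 375 to 825 mm from the base axis. Payload 5.5 kg.
Tool frame: the origin (TCP) lies between the finger pads; the fingertips stand 11 mm ahead of it and the grasp point (between the pads) lies 8 mm behind it; z points along the fingers, y is the direction in which the jaws open and shut (so a half turn about z gives the same grasp; the last joint's range is limited). The gripper opens to 85 mm and grips with 20 to 120 N. Pads are 22 mm wide; open, the fingers measure 114 mm over their backs; the gripper's body (76 mm by 85 mm) begins 54 mm behind the grasp point. The pads swing forward as they close: fully open they stand 13 mm farther back than shut.
Start: joints at [-1.187, 0.314, -0.047, 1.21, 0, 1.571], TCP at [224.664, -556.346, 242.299] pointing down, gripper open.
Joint ranges: [-2.67, 2.67], [-0.69, 1.73], [-1.03, 1.25], [-2.08, 2.16], [-1.42, 1.45], [-3.14, 3.14]. Speed limits (rad/s): [2.39, 2.39, 3.01, 3.14, 3.14, 3.14].

## Interface

Orientations are given as a unit quaternion [w, x, y, z].
In Python, from plant import r gives the robot as it stands.
- The arm moves only by the tool carry_out, never from a script. Its argument "series" is a list of rows, each a list of 7 numbers: the shift along the tool's x, y, z in mm, then the turn, a rotation vector about the tool's x, y, z in degrees, then the opening in per cent of the stroke, from 0 (shut) to 100 (fully open). A call has 1 to 8 rows; each row is the pose to reach, as a shift and turn from the pose measured when the call began, along the tool's axes at that moment; what a row does not reach only later rows make up. A row lasts 1/10 s, in which the tool goes at most 50 mm and 8.59 degrees, less where a joint would pass 70% of its speed; a pose out of reach is approached as far as the arm can. A call with a gripper value outside its range is refused whole. The fingers move at their own pace and stop on an object; "squeeze" is the grip in N (left out, the last holds). Time passes only in rows, so rows that repeat a pose let the fingers close. It gives the time, the measured TCP pose, the force and the opening at its end, in the units of the state.
- r.get_obs(): the state, without advancing time (a new reading comes with each control period).
- r.get_image(name): name is "side" or "top" or "wrist"; returns a dict with "pixels" (420x560x3 uint8, red, green, blue), "z_map" (420x560 float32, mm along the optical axis (not along the pixel's ray), 0 where there is no reading), "intrinsics" (3x3 intrinsics, pixels), "camera_from_world" (4x4, takes a point from world to camera coordinates). Camera axes: x right, y down, z forward; pixel columns grow to the right and rows downward; lengths in mm; the calibration is good to about 2 mm. The wrist camera is an equidistant fisheye: a pixel r from the principal point sees the ray r / f radians off the axis. A picture is of the moment at which its call begins.
- r.finish_job(): hands the job in, once; it reports no verdict.
The state is a dict: "time": time; "joint_pos": joint angles; "joint_vel": joint speeds; "joint_efforts": joint torques, N m; "position": TCP position; "tcp_rot": TCP orientation; "wrist_force": force on the tool from outside, world axes, zero at the start; "wrist_torque": the same for the moment, N m; "grip_width": finger opening in mm.
Only numpy, scipy, OpenCV 4.12 (cv2) and the standard library are available. Lean on these libraries where they do the work, as an engineer would, in place of code of your own. Each camera call takes 0.05 s, during which the arm holds its last target. There are 200 camera calls.

## Working session

There is one attempt and no reset: what is moved stays moved. The work goes in short steps, Python scripts to look and compute and a tool call to move; the robot and the scene stay as the last step left them, time stands still between calls to the robot, and variables do not carry over. Pictures are saved under pics/ and viewed, about 8 in all and at most 12, crops included, and the job is handed in when it is done.

Besides the shell and the picture viewer there is one more tool, called after ">>>" by a JSON object that holds its "name" and its "arguments". carry_out: Moves the arm, as the interface text tells. Its arguments: {"type":"object","properties":{"series":{"type":"array","items":{"type":"array","items":{"type":"number"}}},"squeeze":{"type":"number"}},"required":["series"]}

```bash
mkdir -p pics; ls; python3 - <<'E'
from plant import r
import cv2,numpy as np
o=r.get_obs();print({k:np.round(v,3) for k,v in o.items()})
for n in("side","top"):
    d=r.get_image(n);np.savez(n+'.npz',**d)
    cv2.imwrite(f'pics/{n}0.png',d['pixels'][:,:,::-1]);print(n,d['intrinsics'],np.round(d['camera_from_world'],3))
E
```

```text
pics
{'time': np.float64(0.0), 'joint_pos': array([-1.187,  0.314, -0.048,  1.21 , -0.   ,  1.571]), 'joint_vel': array([-0.   ,  0.001, -0.   ,  0.   , -0.001, -0.001]), 'joint_efforts': array([-2.0000e-03, -5.3959e+01,  3.3974e+01,  1.9000e-02, -0.0000e+00,
       -0.0000e+00]), 'position': array([ 224.468, -555.831,  241.435]), 'tcp_rot': array([-0.001,  0.982,  0.191, -0.   ]), 'wrist_force': array([-0.324, -0.7  , -0.278]), 'wrist_torque': array([-0.011, -0.039, -0.052]), 'grip_width': np.float64(85.251)}
side [[508.94159      0.         291.60410447]
 [  0.         508.94159    208.1027516 ]
 [  0.           0.           1.        ]] [[-8.640000e-01 -5.030000e-01  7.000000e-03  5.053520e+02]
 [-3.230000e-01  5.450000e-01 -7.740000e-01  1.717170e+02]
 [ 3.860000e-01 -6.710000e-01 -6.330000e-01  1.057712e+03]
 [ 0.000000e+00  0.000000e+00  0.000000e+00  1.000000e+00]]
top [[395.55373047   0.         284.84389462]
 [  0.         395.55373047 209.66048675]
 [  0.           0.           1.        ]] [[ 1.77000e-01 -9.84000e-01 -6.00000e-03  3.45630e+01]
 [-9.62000e-01 -1.71000e-01 -2.11000e-01  5.68821e+02]
 [ 2.06000e-01  4.30000e-02 -9.77000e-01  8.25797e+02]
 [ 0.00000e+00  0.00000e+00  0.00000e+00  1.00000e+00]]
```

View pics/side0.png

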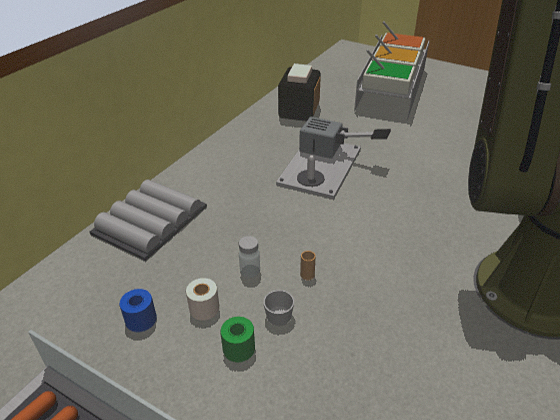

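View pics/top0.png

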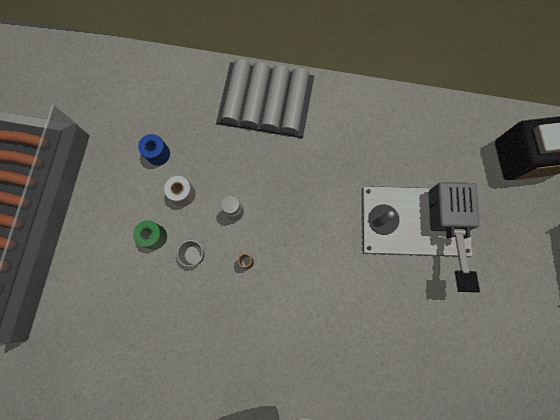

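The roll candidates in the top view are white (177,188), blue (152,147) and green (148,234). In the side view they are (202,300), (138,310) and (238,340). White fits, because it is a thick-walled white cylinder with a cardboard bore. The brown tube at (245,261) in the top view is the bare core. The feeder spindle is near (384,220) in the top view, and the lever pad is at (467,281).

```bash
cat > h.py <<'E'
import numpy as np,cv2
from scipy.spatial.transform import Rotation as R
def cloud(d):
    K,T=d['intrinsics'],d['camera_from_world'];z=d['z_map'].astype(float)
    v,u=np.indices(z.shape);c=np.stack([(u-K[0,2])/K[0,0]*z,(v-K[1,2])/K[1,1]*z,z],-1)
    w=(c-T[:3,3])@T[:3,:3]; w[z==0]=np.nan; return w
def ray(d,u,v,h):
    K,T=d['intrinsics'],d['camera_from_world']
    q=T[:3,:3].T@np.array([(u-K[0,2])/K[0,0],(v-K[1,2])/K[1,1],1]);o=-T[:3,:3].T@T[:3,3]
    return o+q*(h-o[2])/q[2]
E
python3 - <<'E'
from h import *
np.set_printoptions(precision=1,suppress=True)
box={'top':dict(roll=(155,165,200,212),spin=(360,195,402,240),head=(425,175,485,240),pad=(445,262,490,300),core=(232,250,258,272),shk=(215,192,245,225),pot=(172,236,210,270)),
'side':dict(roll=(180,270,225,325),spin=(290,150,332,190),head=(298,112,348,158),pad=(365,122,395,145),core=(296,246,320,282),shk=(235,234,265,285),pot=(260,288,298,328))}
crops=[]
for n in box:
    d=dict(np.load(n+'.npz'));w=cloud(d);p=d['pixels']
    for k,(a,b,c,e) in box[n].items():
        q=w[b:e,a:c].reshape(-1,3);px=p[b:e,a:c].reshape(-1,3).astype(int)
        h=q[:,2];zt=dict(roll=50,spin=60,head=81,pad=60,core=50,shk=78,pot=38)[k]
        m=h>zt
        if k=='pad': m&=px.max(1)<60
        s=q[m]
        if len(s)<3: print(n,k,'few',len(s),np.nanmax(h));continue
        rc=cv2.minAreaRect(s[:,:2].astype(np.float32))
        print(n,k,len(s),'mean',s.mean(0),'mid',(s.min(0)+s.max(0))/2,'ext',np.ptp(s,0),'rect',np.round(rc[0],1),np.round(rc[1],1),round(rc[2],1))
    a,b,c,e=box[n]['roll'];crops.append(cv2.resize(p[b-20:e+20,a-20:c+20],(380,380)))
    a,b,c,e=(355,170,495,310) if n=='top' else (270,100,400,200)
    crops.append(cv2.resize(p[b:e,a:c],(380,380)))
cv2.imwrite('pics/crop.png',cv2.resize(np.vstack([np.hstack(crops[:2]),np.hstack(crops[2:])]),(600,600))[:,:,::-1])
E
```

```text
top roll 464 mean [560.4 385.5  58.3] mid [561.  386.7  57.2] ext [58.6 59.3 13.9] rect [560.4 386.4] [57.8 58.6] 9.3
top spin 77 mean [580.6 -92.8  76.4] mid [581.3 -94.4  73.5] ext [17.9 20.1 24.8] rect [581.4 -94.3] [19.8 17.5] 84.1
top head 1742 mean [ 624.4 -236.5   85.2] mid [ 617.  -236.3   85.7] ext [129.3  93.5   9.4] rect [ 614.5 -238.2] [126.6  85.3] 8.0
top pad 437 mean [ 462.9 -261.   101.8] mid [ 468.6 -262.   100.1] ext [57.2 48.2 20.6] rect [ 470.7 -260.4] [55.9 43.7] 8.8
top core 57 mean [428.4 200.6  57.3] mid [428.2 201.9  55.8] ext [30.1 29.6 11.3] rect [428.2 201.5] [29.3 29.1] 55.0
top shk 258 mean [539.3 253.9  85.5] mid [539.8 254.5  84.4] ext [38.4 38.7 12.5] rect [539.3 254.4] [37.9 37.9] 7.9
top pot 154 mean [423.9 331.1  44.2] mid [423.4 327.6  43.9] ext [58.1 58.1 11.4] rect [423.4 328.1] [56.2 58.6] 11.1
side roll 554 mean [559.5 389.   56.5] mid [533.8 393.2  55.8] ext [115.9  76.1  11.2] rect [539.8 408. ] [ 58.9 122.5] 45.8
side spin 66 mean [581.5 -90.3  71.3] mid [582.8 -90.4  71.3] ext [19.7 19.2 21.7] rect [582.1 -91.3] [18.7 16.7] 42.3
side head 577 mean [ 624.2 -233.7   84.4] mid [ 619.8 -188.2   85. ] ext [125.1 189.7   7.9] rect [ 613.2 -186.5] [120.6 192.9] 6.7
side pad 142 mean [ 463.8 -257.6  100.8] mid [ 465.5 -261.5   99.3] ext [45.8 49.7 17. ] rect [ 466.9 -260.7] [44.4 46.6] 9.5
side core 100 mean [428.9 202.8  55. ] mid [428.5 201.8  54.9] ext [29.9 32.6  9.6] rect [428.3 202. ] [29.1 30.8] 29.5
side shk 237 mean [539.7 256.2  83.6] mid [540.7 255.1  82.6] ext [39.7 42.5  8.9] rect [541.1 254. ] [37.3 42.5] 36.7
side pot 222 mean [425.5 326.   42.5] mid [424.  326.5  42.6] ext [60.4 61.4  9.2] rect [425.  326.8] [57.6 62.2] 30.3
```

View pics/crop.png

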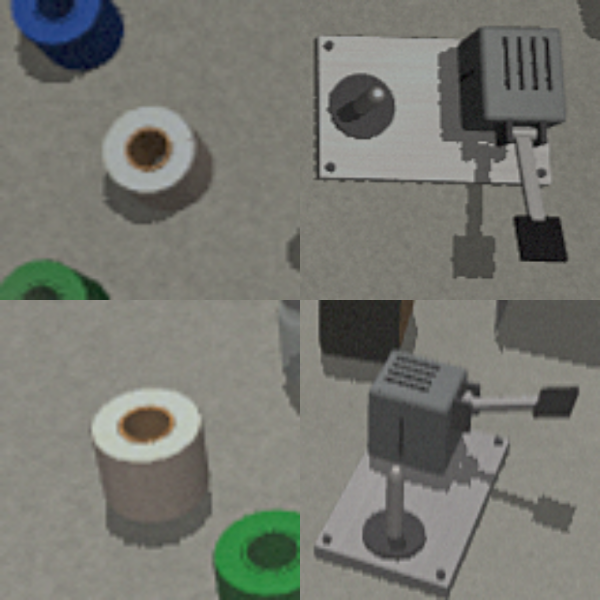

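The crop confirms it: a thick white wall and a brown-lined bore, with the roll standing apart from the blue and green ones. The feeder yaw comes out at about 8.5°.

```bash
cat > go.py <<'E'
# usage: go.py x y z yaw [n]: shift/turn in tool axes to TCP target, tool down, tool y at yaw deg
import sys
from h import *
from plant import r
o=r.get_obs();p=np.array(o['position']);q=o['tcp_rot'];Rt=R.from_quat([q[1],q[2],q[3],q[0]])
x,y,z,yaw=map(float,sys.argv[1:5]);a=np.radians(yaw);ty=np.array([np.cos(a),np.sin(a),0]);tz=np.array([0,0,-1.])
G=R.from_matrix(np.c_[np.cross(ty,tz),ty,tz])
print('t',round(float(o['time']),2),'pos',p.round(1),'F',np.round(o['wrist_force'],1),'w',round(float(o['grip_width']),1),'q',np.round(o['joint_pos'],2))
t=Rt.as_matrix()[:,1];print('yaw',round(np.degrees(np.arctan2(t[1],t[0])),1))
print('shift',(Rt.inv().apply(np.array([x,y,z])-p)).round(1),'turn',np.degrees((Rt.inv()*G).as_rotvec()).round(1))
E
python3 go.py 470 0 240 50; python3 go.py 560.5 386.5 180 90
```

```text
t 0.1 pos [ 224.5 -555.9  241.5] F [ 0.5 -0.4  0.2] w 85.4 q [-1.19  0.31 -0.05  1.21 -0.    1.57]
yaw -68.0
shift [ 435.8 -423.5    2.2] turn [-1.00e-01 -1.00e-01 -1.18e+02]
t 0.1 pos [ 224.5 -555.9  241.5] F [ 0.5 -0.4  0.2] w 85.4 q [-1.19  0.31 -0.05  1.21 -0.    1.57]
yaw -68.0
shift [ 664.4 -747.9   62.7] turn [-0.00e+00 -1.00e-01 -1.58e+02]
```

>>> {"name": "carry_out", "arguments": {"series": [[55, -53, 0, 0, 0, -8, 100], [110, -106, 0, 0, 0, -16, 100], [165, -159, 0, 0, 0, -24, 100], [220, -212, 0, 0, 0, -32, 100], [275, -265, 0, 0, 0, -40, 100], [330, -318, 0, 0, 0, -48, 100], [385, -371, 0, 0, 0, -56, 100], [436, -424, 0, 0, 0, -64, 100]]}}

```text
time: 0.9
position: [387.2, -188.8, 241.9]
tcp_rot: [-0.001, 0.73, 0.684, 0.0]
wrist_force: [1.1, 0.5, -0.0]
grip_width: 85.5
```

```bash
python3 go.py 560 386 180 90
```

```text
t 0.9 pos [ 387.2 -188.8  241.9] F [ 1.1  0.5 -0. ] w 85.5 q [-0.45 -0.   -0.42  1.15  0.    1.18]
yaw -3.7
shift [584.7 135.3  62.6] turn [  0.   -0.1 -93.7]
```

>>> {"name": "carry_out", "arguments": {"series": [[50, 12, 0, 0, 0, -8, 100], [100, 24, 0, 0, 0, -16, 100], [150, 36, 0, 0, 0, -24, 100], [200, 48, 0, 0, 0, -32, 100], [250, 60, 0, 0, 0, -40, 100], [300, 72, 0, 0, 0, -48, 100], [350, 84, 0, 0, 0, -56, 100], [400, 93, 0, 0, 0, -64, 100]]}}

```text
time: 1.7
position: [502.8, 194.2, 242.0]
tcp_rot: [-0.0, 0.253, 0.967, 0.0]
wrist_force: [1.3, -1.7, -0.6]
grip_width: 85.8
```

```bash
python3 go.py 560 386 180 90
```

```text
t 1.7 pos [502.8 194.2 242. ] F [ 1.3 -1.7 -0.6] w 85.8 q [ 0.37  0.2  -0.2   1.18  0.    0.88]
yaw 60.6
shift [ 44.1 195.2  62.2] turn [  0.1  -0.  -29.4]
```

>>> {"name": "carry_out", "arguments": {"series": [[10, 45, 10, 0, 0, -7, 100], [20, 90, 20, 0, 0, -14, 100], [30, 135, 30, 0, 0, -21, 100], [40, 180, 50, 0, 0, -29, 100], [44, 195, 62, 0, 0, -29, 100], [44, 195, 62, 0, 0, -29, 100], [44, 195, 62, 0, 0, -29, 100]]}}

```text
time: 2.4
position: [559.4, 384.8, 179.5]
tcp_rot: [-0.001, 0.004, 1.0, -0.0]
wrist_force: [-0.0, 0.9, 0.6]
grip_width: 85.3
```

```bash
python3 go.py 560.5 386.5 27 90; python3 - <<'E'
from h import *
from plant import r
d=r.get_image('wrist');np.savez('wrist.npz',**d)
print(d['intrinsics'],np.round(d['camera_from_world'],3))
cv2.imwrite('pics/w1.png',d['pixels'][:,:,::-1])
E
```

```text
t 2.4 pos [559.4 384.8 179.5] F [-0.   0.9  0.6] w 85.3 q [0.6  0.49 0.07 1.15 0.   0.61]
yaw 89.6
shift [ -1.5   1.9 152.5] turn [-0.  -0.1 -0.4]
[[325.1922621    0.         278.89930609]
 [  0.         325.1922621  210.68230776]
 [  0.           0.           1.        ]] [[ 7.00000e-03  1.00000e+00 -2.00000e-03 -3.87888e+02]
 [ 9.48000e-01 -6.00000e-03  3.17000e-01 -5.49264e+02]
 [ 3.17000e-01 -4.00000e-03 -9.48000e-01  1.44765e+02]
 [ 0.00000e+00  0.00000e+00  0.00000e+00  1.00000e+00]]
```

View pics/w1.png

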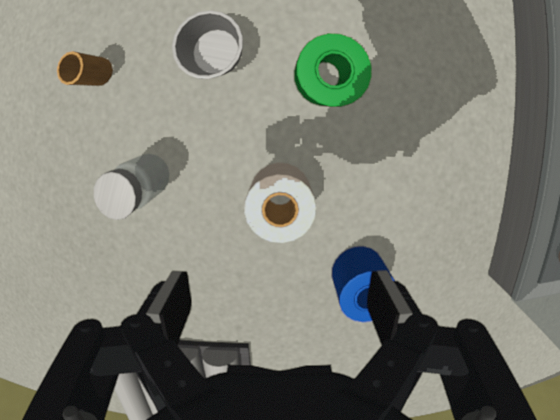

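The roll is centred at (280,209) between the jaws in the wrist view, and nothing is in the path of the fingers. Now I descend.

>>> {"name": "carry_out", "arguments": {"series": [[-1.2, 1, 40, 0, 0, 0, 100], [-1.2, 1, 80, 0, 0, 0, 100], [-1.2, 1, 115, 0, 0, 0, 100], [-1.2, 1, 140, 0, 0, 0, 100], [-1.2, 1, 152, 0, 0, 0, 100], [-1.2, 1, 152, 0, 0, 0, 100]]}}

```text
time: 3.05
position: [560.3, 383.8, 28.0]
tcp_rot: [-0.001, 0.005, 1.0, -0.001]
wrist_force: [-0.3, -0.3, 0.2]
grip_width: 85.2
```

>>> {"name": "carry_out", "arguments": {"series": [[0, 0, 0, 0, 0, 0, 40], [0, 0, 0, 0, 0, 0, 40], [0, 0, 0, 0, 0, 0, 40], [0, 0, 0, 0, 0, 0, 40], [0, 0, 0, 0, 0, 0, 40], [0, 0, 0, 0, 0, 0, 40]], "squeeze": 35}}

```text
time: 3.65
position: [561.8, 384.4, 30.7]
tcp_rot: [0.0, 0.005, 1.0, 0.0]
wrist_force: [-0.7, -2.8, 6.6]
grip_width: 59.7
```

```bash
python3 go.py 560.5 386.5 27 90
```

```text
t 3.65 pos [561.8 384.4  30.7] F [-0.7 -2.8  6.6] w 59.7 q [ 0.6   0.6  -0.1   0.86 -0.    0.61]
yaw 89.4
shift [1.4 2.1 3.7] turn [ 0.   0.  -0.6]
```

>>> {"name": "carry_out", "arguments": {"series": [[0, 0, -15, 0, 0, 0, 40], [0, 0, -40, 0, 0, 0, 40], [0, 0, -80, 0, 0, 0, 40], [0, 0, -120, 0, 0, 0, 40], [0, 0, -150, 0, 0, 0, 40], [0, 0, -150, 0, 0, 0, 40]]}}

```text
time: 4.25
position: [564.6, 386.4, 188.5]
tcp_rot: [0.005, 0.005, 1.0, 0.003]
wrist_force: [-0.3, -0.0, -0.9]
grip_width: 60.4
```

```bash
python3 go.py 590 150 180 60;python3 go.py 582 -93 180 46; python3 - <<'E'
from h import *
from plant import r
d=r.get_image('side');np.savez('s2.npz',**d);w=cloud(d)
K,T=d['intrinsics'],d['camera_from_world']
p=np.array(r.get_obs()['position']);c=T[:3,:3]@(p-[0,0,2])+T[:3,3];u,v=(K@c)[:2]/c[2];print(u,v)
u,v=int(u),int(v)
cv2.imwrite('pics/s2.png',cv2.resize(d['pixels'][max(v-70,0):v+70,max(u-90,0):u+90],(720,560))[:,:,::-1])
E
```

```text
t 4.25 pos [564.6 386.4 188.5] F [-0.3 -0.  -0.9] w 60.4 q [ 0.6   0.49  0.08  1.16 -0.    0.61]
yaw 89.4
shift [ -27.7 -236.2    7.2] turn [ 0.5  0.4 29.4]
t 4.25 pos [564.6 386.4 188.5] F [-0.3 -0.  -0.9] w 60.4 q [ 0.6   0.49  0.08  1.16 -0.    0.61]
yaw 89.4
shift [ -22.1 -479.3    5.5] turn [ 0.6  0.4 43.4]
192.9843098913113 240.73557046901735
```

View pics/s2.png

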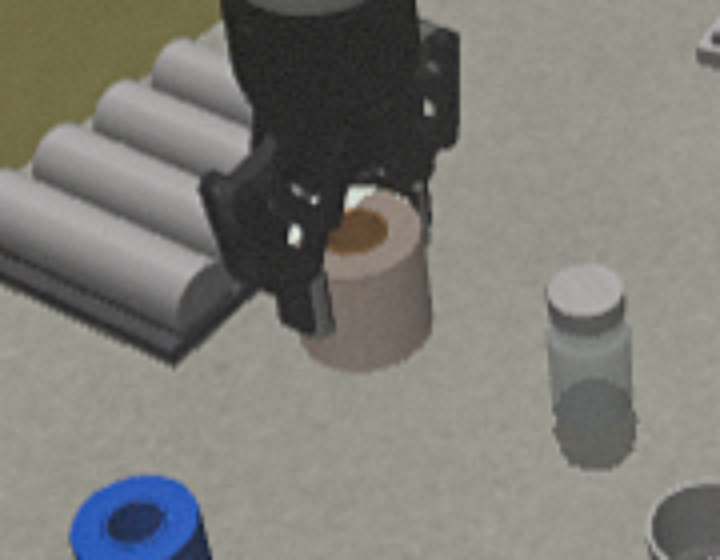

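The roll is held upright in the grip. Now I carry it towards the spindle.

>>> {"name": "carry_out", "arguments": {"series": [[-2, -40, 0, 0, 0, 4, 40], [-4, -80, 0, 0, 0, 8, 40], [-6, -120, 0, 0, 0, 12, 40], [-8, -160, 0, 0, 0, 16, 40], [-10, -200, 0, 0, 0, 20, 40], [-12, -240, 0, 0, 0, 24, 40], [-14, -280, 0, 0, 0, 28, 40], [-16, -320, 0, 0, 0, 32, 40]]}}

```text
time: 5.1
position: [575.3, 63.9, 183.3]
tcp_rot: [0.002, 0.282, 0.959, 0.003]
wrist_force: [-0.0, 0.5, -1.4]
grip_width: 59.9
```

```bash
python3 go.py 582 -93 150 46
```

```text
t 5.1 pos [575.3  63.9 183.3] F [-0.   0.5 -1.4] w 59.9 q [ 0.11  0.3  -0.2   1.06  0.    0.68]
yaw 57.3
shift [ -90.3 -128.6   32.7] turn [ 0.4  0.1 11.3]
```

>>> {"name": "carry_out", "arguments": {"series": [[-23, -32, 5, 0, 0, 4, 40], [-46, -64, 12, 0, 0, 8, 40], [-69, -97, 20, 0, 0, 11, 40], [-85, -120, 28, 0, 0, 11, 40], [-90, -129, 32, 0, 0, 11, 40], [-90, -129, 32, 0.4, 0, 11, 40], [-90, -129, 32, 0.4, 0, 11, 40], [-90, -129, 32, 0.4, 0, 11, 40]]}}

```text
time: 5.9
position: [581.7, -91.7, 150.9]
tcp_rot: [0.001, 0.372, 0.928, -0.0]
wrist_force: [0.3, 0.6, -1.4]
grip_width: 60.1
```

```bash
python3 go.py 582 -93 150 46; python3 - <<'E'
from h import *
from plant import r
np.set_printoptions(precision=1,suppress=True)
o=r.get_obs();p=np.array(o['position'])
out=[]
for n in('top','side'):
    d=r.get_image(n);np.savez(n+'3.npz',**d);w=cloud(d);px=d['pixels'].astype(int)
    K,T=d['intrinsics'],d['camera_from_world']
    c=T[:3,:3]@(p-[0,0,2])+T[:3,3];u,v=((K@c)[:2]/c[2]).astype(int)
    m=(w[...,2]>110)&(w[...,2]<185)&(np.hypot(w[...,0]-582,w[...,1]+93)<36)&(px.max(2)>110)
    s=w[m];print(n,u,v,len(s),'roll pts min',s.min(0),'max',s.max(0))
    # cylinder fit on side surface (radius 30)
    from scipy.optimize import least_squares
    ss=s[(s[:,2]<p[2]+20)]
    f=least_squares(lambda a:np.hypot(ss[:,0]-a[0],ss[:,1]-a[1])-30,[582,-93],loss='soft_l1');print(' cyl',f.x,np.abs(f.fun).mean(),len(ss))
    # spindle cylinder r=10, z 25..70
    w0=cloud(dict(np.load(n+'.npz')));k=(w0[...,2]>24)&(w0[...,2]<72)&(np.hypot(w0[...,0]-582,w0[...,1]+93)<16);ss=w0[k]
    f=least_squares(lambda a:np.hypot(ss[:,0]-a[0],ss[:,1]-a[1])-10,[582,-93],loss='soft_l1');print(' spindle',f.x,np.abs(f.fun).mean(),len(ss))
    out.append(cv2.resize(d['pixels'][v-55:v+65,u-60:u+60],(400,400)))
cv2.imwrite('pics/a3.png',np.hstack(out)[:,:,::-1])
E
```

```text
t 5.9 pos [581.7 -91.7 150.9] F [ 0.3  0.6 -1.4] w 60.1 q [-0.16  0.34 -0.22  1.01 -0.    0.61]
yaw 46.4
shift [-1.1 -0.7  0.9] turn [0.  0.1 0.4]
top 397 206 245 roll pts min [ 549.7 -108.2  121.4] max [595.2 -60.4 181.7]
 cyl [567.4 -79.4] 1.6289700577517132 14
 spindle [582.9 -95.1] 0.3130591484087732 55
side 311 134 419 roll pts min [ 553.2 -118.   121.9] max [608.6 -58.2 180.4]
 cyl [583.4 -90.9] 1.3435991157250287 220
 spindle [584. -96.] 1.3648165101141876 122
```

View pics/a3.png

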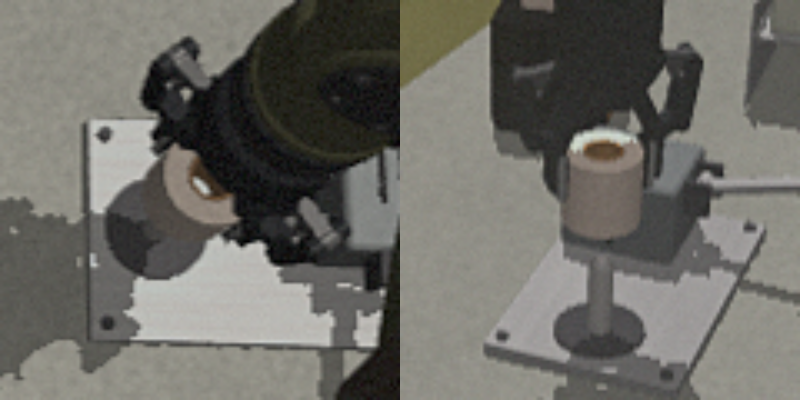

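```bash
python3 - <<'E'
from h import *
from plant import r
d=r.get_image('wrist');np.savez('w4.npz',**d);cv2.imwrite('pics/w4.png',d['pixels'][:,:,::-1])
o=r.get_obs();print(o['position'],o['tcp_rot'])
s=dict(np.load('side3.npz'));g=s['pixels'].astype(int).mean(2).astype(int)
for v in range(125,184,4): print(v,g[v,292:332])
t=dict(np.load('top.npz'));g=t['pixels'].astype(int).mean(2).astype(int)
for v in range(198,242,3): print(v,g[v,364:404])
E
```

```text
[581.77193861 -92.00420594 151.02738293] [ 8.32956224e-04  3.71564536e-01  9.28406729e-01 -2.15721270e-04]
125 [ 93  90  42  48  42  47  43  51  49 118 121 126 122 129  90  76  69  64
  70  71  73  70  67  70  69  78 116 131 128 126 131 139  50  41  88  75
  38  55 129 126]
129 [149 141  49  38  52  42  70  93  70  54  97  93 106 120 119 124 123 133
 129 135 131 131 130 131 135 127 126 118 110  95  98  91  37  60  89  64
  41  75 125 127]
133 [140 149  77  46  43  51  61  86  70  66  95 103 101 103 104 108 107 106
 111 107 114 113 104 105 105  99 104 102 102  95 100  79  40  75  80 120
 127 128 123 124]
137 [138 140 141 148 121  78  66  84  69  73  98 101 101 102 103 106 110 110
 107 105 107 104 101 106 109 105 102  99  95  99  96  87  61  73  62  72
  80  77  86  87]
141 [144 144 140 136 137 139 149  99  92  89  96  96 106 102 103 105 104 101
 105 106 109 104 109 108 103 106 103 103 101  95  95  72  69  68  67  69
  68  69  70  68]
145 [139 138 139 136 138 146 147 111  96  97  94  98 104 101 104 105 108 106
 105 106 105 107 101 103 105 105 103 101  96  97  90  62  68  65  68  75
  6
[... 3346 characters left out ...]
54 166 162
 164 160 160 161]
231 [147 170 165 165 163 161 165 166 164 166 108  38  51  67  70  68  69  66
  65  64  68  70  65  71  65  68  65  60  54  95 152 164 165 159 155 160
 159 159 159 158]
234 [148 167 161 159 159 162 160 161 158 158 162 164 161 165 164 169 108  56
  51  52  52  45  53  49 138 169 162 167 165 165 160 164 158 162 159 158
 163 162 160 161]
237 [146 170 163 162 163 165 164 166 164 162 161 163 164 163 166 162 163 165
 164 164 162 164 166 165 164 161 164 162 161 157 159 161 163 162 156 160
 161 158 161 161]
240 [145 169 159 159 157 161 158 158 161 162 160 160 162 158 160 161 159 158
 163 161 161 161 161 161 159 157 158 161 160 161 157 160 161 160 157 161
 162 162 162 158]
```

View pics/w4.png

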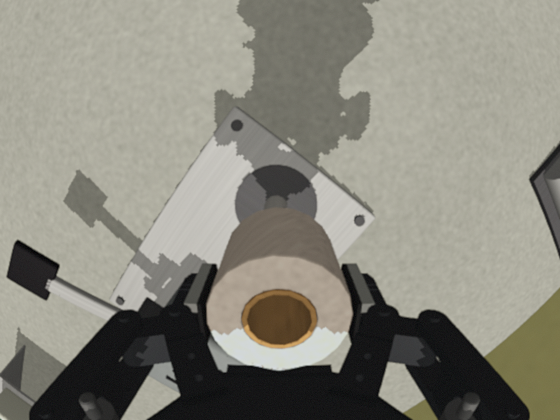

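```bash
cat >> h.py <<'E'
def fray(d,u,v,h):
    K,T=d['intrinsics'],d['camera_from_world'];a=np.array([u-K[0,2],v-K[1,2]])/K[0,0];t=np.linalg.norm(a)
    q=T[:3,:3].T@np.r_[np.sin(t)*a/t,np.cos(t)];o=-T[:3,:3].T@T[:3,3]
    return o+q*(h-o[2])/q[2]
def circ(P):  # algebraic circle fit
    A=np.c_[2*P,np.ones(len(P))];s=np.linalg.lstsq(A,(P**2).sum(1),rcond=None)[0];return s[:2],np.sqrt(s[2]+s[:2]@s[:2])
E
python3 - <<'E'
from h import *
np.set_printoptions(precision=1,suppress=True)
d=dict(np.load('w4.npz'));p=d['pixels'].astype(int)
# flange edge: from centre (277,204), rays where brightness rises > 125 ; upper part only
g=p.mean(2);
def edge(g,c,angs,thr,r0,r1):
    out=[]
    for a in angs:
        rr=np.arange(r0,r1,.25);x=c[0]+rr*np.cos(a);y=c[1]+rr*np.sin(a)
        s=cv2.remap(g.astype(np.float32),x.astype(np.float32)[None],y.astype(np.float32)[None],1)[0]
        k=np.where(s>thr)[0]
        if len(k): out.append((x[k[0]],y[k[0]]))
    return np.array(out)
e=edge(g,(277,204),np.radians(np.r_[160:200:3,340:380:3]),128,30,50)
e2=edge(g,(277,204),np.radians(np.r_[215:325:3]),95,30,50)
for nm,E in(('sides',e),('shaded',e2),('all',np.r_[e,e2])):
    P=np.array([fray(d,*q,16)[:2] for q in E]);print(nm,len(P),*circ(P))
# bore: brown rim mask
hsv=cv2.cvtColor(d['pixels'],cv2.COLOR_RGB2HSV);m=((hsv[...,1]>110)&(hsv[...,0]<25)).astype(np.uint8);m[:280]=0;m[365:]=0;m[:,:230]=0;m[:,330:]=0
c=max(cv2.findContours(m,0,cv2.CHAIN_APPROX_NONE)[0],key=cv2.contourArea)[:,0]
P=np.array([fray(d,*q,178.7)[:2] for q in c]);print('bore',len(P),*circ(P),cv2.boundingRect(c))
t=dict(np.load('top.npz'));e=edge(t['pixels'].mean(2),(383.5,219.5),np.radians(np.arange(0,360,5)),115,11,22)
e=np.array([q for q in e if not(q[0]>386 and q[1]<216)])
P=np.array([ray(t,*q,16)[:2] for q in e]);print('top flange',*circ(P))
s=dict(np.load('side.npz'))
K,T=s['intrinsics'],s['camera_from_world']
for x in([582,-93],[584,-95]):
  for z in(50,135,150):
    c=T[:3,:3]@np.r_[x,z]+T[:3,3];print(x,z,(K@c)[:2]/c[2])
E
```

```text
sides 28 [582.4 -96.8] 35.42734219423074
shaded 37 [574.4 -85.5] 23.966993040573207
all 65 [582.5 -95.9] 34.874041461307506
bore 188 [580.9 -91.6] 14.663146545286963 (242, 290, 75, 58)
top flange [581.2 -94.5] 36.71016411100151
[582, -93] 50 [310.8 167.1]
[582, -93] 135 [311.9 138.8]
[582, -93] 150 [312.1 133.5]
[584, -95] 50 [310.5 166.5]
[584, -95] 135 [311.5 138.2]
[584, -95] 150 [311.7 132.9]
```

```bash
python3 go.py 582.5 -95.6 110 46; python3 go.py 582.5 -95.6 85 46
```

```text
t 6.05 pos [581.8 -92.  151. ] F [ 0.   0.2 -1.1] w 59.7 q [-0.16  0.34 -0.22  1.01 -0.    0.6 ]
yaw 46.4
shift [-2.9 -2.1 41. ] turn [0.  0.1 0.4]
t 6.05 pos [581.8 -92.  151. ] F [ 0.   0.2 -1.1] w 59.7 q [-0.16  0.34 -0.22  1.01 -0.    0.6 ]
yaw 46.4
shift [-2.9 -2.1 66. ] turn [0.  0.1 0.4]
```

>>> {"name": "carry_out", "arguments": {"series": [[-3, -2, 10, 0, 0, 0, 40], [-3, -2, 20, 0, 0, 0, 40], [-3, -2, 30, 0, 0, 0, 40], [-3, -2, 36, 0, 0, 0, 40], [-3, -2, 42, 0, 0, 0, 40], [-3, -2, 46, 0, 0, 0, 40], [-3, -2, 46, 0, 0, 0, 40]]}}

```text
time: 6.75
position: [582.2, -95.5, 104.4]
tcp_rot: [0.0, 0.372, 0.928, -0.0]
wrist_force: [-0.1, 1.1, -0.8]
grip_width: 59.8
```

```bash
python3 go.py 582.5 -95.6 85 46;python3 - <<'E'
from h import *
from plant import r
out=[]
for n,(a,b) in dict(side=(250,85),wrist=(220,240)).items():
    d=r.get_image(n);np.savez(n+'5.npz',**d);out.append(cv2.resize(d['pixels'][b:b+120,a:a+120],(400,400),interpolation=cv2.INTER_CUBIC))
cv2.imwrite('pics/a5.png',np.hstack(out)[:,:,::-1])
E
```

```text
t 6.75 pos [582.2 -95.5 104.4] F [-0.1  1.1 -0.8] w 59.8 q [-0.16  0.38 -0.28  0.91 -0.    0.6 ]
yaw 46.4
shift [-0.2  0.2 19.4] turn [-0.   0.1  0.4]
```

View pics/a5.png

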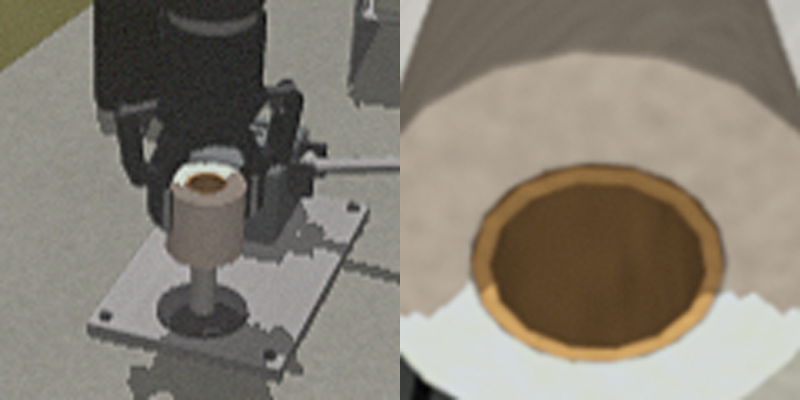

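The side view shows the roll over the spindle, and the force is near zero with the underside about 8 mm below the tip. I keep lowering.

>>> {"name": "carry_out", "arguments": {"series": [[0, 0, 3, 0, 0, 0, 40], [0, 0, 6, 0, 0, 0, 40], [0, 0, 9, 0, 0, 0, 40], [0, 0, 12, 0, 0, 0, 40], [0, 0, 15, 0, 0, 0, 40], [0, 0, 15, 0, 0, 0, 40]]}}

```text
time: 7.45
position: [582.4, -95.6, 89.6]
tcp_rot: [0.0, 0.372, 0.928, -0.0]
wrist_force: [-0.2, -0.8, -1.1]
grip_width: 59.9
```

```bash
python3 go.py 582.5 -95.6 50 46;python3 - <<'E'
from h import *
from plant import r
d=r.get_image('wrist');np.savez('w6.npz',**d)
s=r.get_image('side')['pixels'].astype(int).mean(2).astype(int)
for v in range(140,176,3): print(v,s[v,294:328])
cv2.imwrite('pics/w6.png',cv2.resize(d['pixels'][260:380,200:360],(640,480),interpolation=cv2.INTER_CUBIC)[:,:,::-1])
E
```

```text
t 7.45 pos [582.4 -95.6  89.6] F [-0.2 -0.8 -1.1] w 59.9 q [-0.16  0.4  -0.29  0.88 -0.    0.6 ]
yaw 46.4
shift [-0.1  0.1 39.6] turn [-0.   0.1  0.4]
140 [ 61  67  62  57  46  49  44  43  34 105 159 216 214 213 212 212 210 209
 214 213 214 210 211 216 196 164 132  59  36  45  45  46  48  49]
143 [ 51  44  47  50  44  49  36  46 187 209 211 201 152  84  56  63  69  66
  69  64  56  66 114 112 122 126 129 135 115  66  36 104  91  51]
146 [ 72  44  45  50  45  55  59 121 131 127 119 126 110  77  70  70  67  71
  70  70  65  74  85 109 135 128 132 134 132  72  41  88  78  43]
149 [ 70  38  51  42  57  87  89  52 103 114 123 130 131 130 129 137 133 130
 130 139 133 134 127 132 131 129 115  98  94  54  41  87  73  45]
152 [ 65  46  47  43  51  87  73  59  98  97 102 106  96 102 102 102 102 103
 107 105 108 106 102 105 103  98 101 100  96  45  51  82  68  55]
155 [154  75  39  42  59  92  70  67  99 103  98 102 103 104 104 107 109 108
 112 108 110 106 104 105 105  97 101  96  97  55  63  67  65  72]
158 [163 161 172 147  85  86  70  75  97 100  96 105 104 104 109 108 109 108
 105 107 105 105 104 106 100 100  96  93  92  98 103 100 104  96]
161 [160 164 163 164 171 130  91  93  98  99  97 102 106 108 107 106 108 112
 111 109 107 107 106 104 105 102  99  92  95  94  91  93  93  95]
164 [161 162 165 165 169 146  87  94  98  98 107 104 103 105 106 110 107 106
 107 107 103 102 104 103 101  98  95  89 125 163 160 158 157 163]
167 [159 165 165 164 163 164 168 148 118 104  99 105 105 109 107 105 104 109
 107 104 106 110 104 107  94 111 125 146 159 154 157 158 161 152]
170 [162 162 158 158 160 161 166 153 153 148 110 108  89  83  94  92 101 100
 102  95  81  75 126 145 148 165 164 160 159 161 162 157 157 154]
173 [155 157 161 169 132  75  73  79  79  81  77  75  82  83  91  92  98  97
  94  92  85  78  79  82  76  75  73  84 139 159 157 155 154 154]
```

View pics/w6.png

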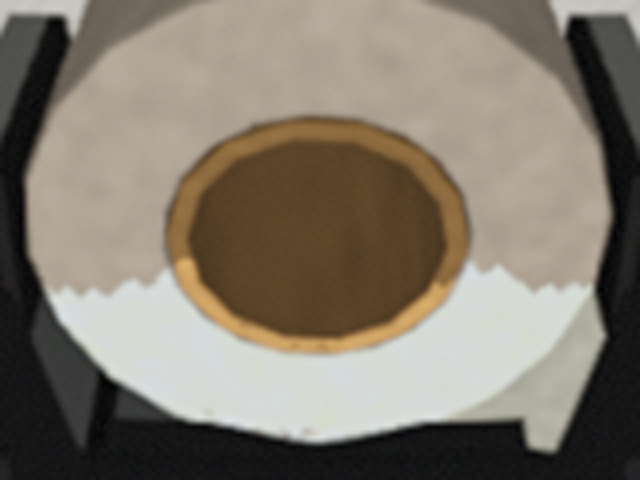

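>>> {"name": "carry_out", "arguments": {"series": [[0, 0, 6, 0, 0, 0, 40], [0, 0, 12, 0, 0, 0, 40], [0, 0, 18, 0, 0, 0, 40], [0, 0, 24, 0, 0, 0, 40], [0, 0, 30, 0, 0, 0, 40], [0, 0, 35, 0, 0, 0, 40], [0, 0, 38, 0, 0, 0, 40], [0, 0, 38, 0, 0, 0, 40]]}}

```text
time: 8.35
position: [582.4, -95.6, 51.5]
tcp_rot: [0.0, 0.372, 0.928, -0.0]
wrist_force: [-0.6, -0.3, -1.2]
grip_width: 60.3
```

>>> {"name": "carry_out", "arguments": {"series": [[0, 0, 1, 0, 0, 0, 40], [0, 0, 2, 0, 0, 0, 40], [0, 0, 3, 0, 0, 0, 40], [0, 0, 4, 0, 0, 0, 40], [0, 0, 4, 0, 0, 0, 40]]}}

```text
time: 8.85
position: [582.3, -95.6, 47.4]
tcp_rot: [0.0, 0.372, 0.928, -0.0]
wrist_force: [0.5, 0.8, -0.3]
grip_width: 59.9
```

>>> {"name": "carry_out", "arguments": {"series": [[0, 0, 0.7, 0, 0, 0, 40], [0, 0, 1.3, 0, 0, 0, 40], [0, 0, 2, 0, 0, 0, 40], [0, 0, 2, 0, 0, 0, 40]]}}

```text
time: 9.25
position: [582.5, -95.7, 46.7]
tcp_rot: [0.001, 0.372, 0.928, -0.0]
wrist_force: [-3.8, -0.1, 8.8]
grip_width: 59.9
```

The force rises to 8.8 N upward at the height I expected, so the roll is seated. Releasing.

>>> {"name": "carry_out", "arguments": {"series": [[0, 0, 0, 0, 0, 0, 80], [0, 0, 0, 0, 0, 0, 100], [0, 0, 0, 0, 0, 0, 100], [0, 0, 0, 0, 0, 0, 100], [0, 0, 0, 0, 0, 0, 100], [0, 0, 0, 0, 0, 0, 100]]}}

```text
time: 9.85
position: [582.4, -95.6, 46.5]
tcp_rot: [0.001, 0.372, 0.928, -0.0]
wrist_force: [0.3, -0.4, 0.4]
grip_width: 85.3
```

>>> {"name": "carry_out", "arguments": {"series": [[0, 0, -5, 0, 0, 0, 100], [0, 0, -20, 0, 0, 0, 100], [0, 0, -50, 0, 0, 0, 100], [0, 0, -90, 0, 0, 0, 100], [0, 0, -130, 0, 0, 0, 100], [0, 0, -130, 0, 0, 0, 100]]}}

```text
time: 10.45
position: [586.1, -96.1, 183.1]
tcp_rot: [0.006, 0.372, 0.928, 0.001]
wrist_force: [0.7, -0.5, -0.6]
grip_width: 85.2
```

```bash
python3 go.py 464 -261 160 10;python3 - <<'E'
from h import *
from plant import r
np.set_printoptions(precision=1,suppress=True)
out=[]
for n,(a,b) in dict(side=(260,90),wrist=(220,190)).items():
    d=r.get_image(n);np.savez(n+'7.npz',**d);out.append(cv2.resize(d['pixels'][b:b+140,a:a+140],(400,400),interpolation=cv2.INTER_CUBIC))
    if n=='side':
        w=cloud(d);k=(np.hypot(w[...,0]-582,w[...,1]+96)<40)&(w[...,2]>60)&(w[...,2]<80)&(d['pixels'].max(2)>150);s=w[k];print('roll top z',np.median(s[:,2]),len(s))
cv2.imwrite('pics/a7.png',np.hstack(out)[:,:,::-1])
E
```

```text
t 10.45 pos [586.1 -96.1 183.1] F [ 0.7 -0.5 -0.6] w 85.2 q [-0.16  0.32 -0.17  1.07 -0.    0.6 ]
yaw 46.4
shift [ -25.2 -203.7   22.2] turn [ 0.5  0.4 36.4]
roll top z 73.17471934851802 183
```

View pics/a7.png

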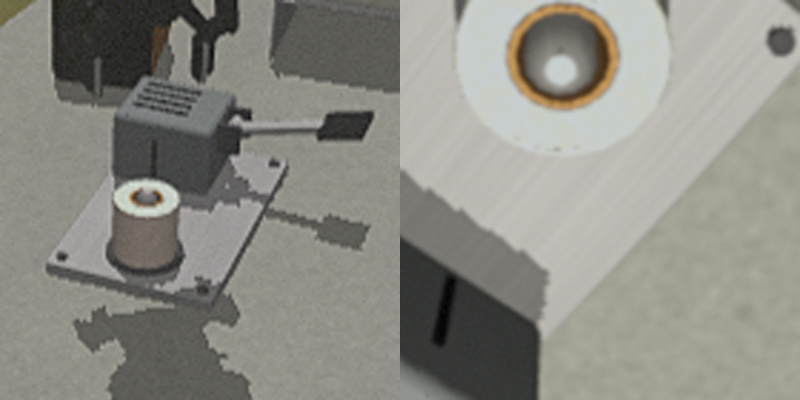

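The roll sits flat on the flange, with its top at about 73 mm and the tip standing centred in the bore at (560,60) of the right-hand crop. Now I move to the lever with the fingers closing.

```bash
python3 go.py 462 -263 150 26
```

```text
t 10.55 pos [583.3 -95.7 178. ] F [ 0.2 -0.3 -0.6] w 85.6 q [-0.16  0.33 -0.18  1.06 -0.    0.6 ]
yaw 46.4
shift [ -27.6 -204.8   27.8] turn [ 0.1  0.2 20.4]
```

>>> {"name": "carry_out", "arguments": {"series": [[-5, -36, 0, 0, 0, 4, 100], [-10, -72, 0, 0, 0, 8, 50], [-15, -108, 0, 0, 0, 12, 0], [-20, -144, 0, 0, 0, 16, 0], [-25, -180, 10, 0, 0, 20, 0], [-28, -205, 20, 0, 0, 20, 0], [-28, -205, 28, 0, 0, 20, 0], [-28, -205, 28, 0, 0, 20, 0]]}}

```text
time: 11.35
position: [460.4, -262.8, 147.5]
tcp_rot: [-0.0, 0.528, 0.849, 0.001]
wrist_force: [0.7, 0.2, -0.0]
grip_width: -0.1
```

>>> {"name": "carry_out", "arguments": {"series": [[0, 0, 0, 0, 0, 0, 0], [0, 0, 0, 0, 0, 0, 0], [0, 0, 0, 0, 0, 0, 0]]}}

```text
time: 11.65
position: [461.0, -262.1, 147.6]
tcp_rot: [0.0, 0.527, 0.85, 0.001]
wrist_force: [-0.0, 0.0, 1.2]
grip_width: -0.0
```

```bash
python3 go.py 462 -263 115 26;python3 - <<'E'
from h import *
from plant import r
d=r.get_image('wrist');np.savez('w8.npz',**d)
cv2.imwrite('pics/w8.png',d['pixels'][:,:,::-1])
E
```

```text
t 11.65 pos [ 461.  -262.1  147.6] F [-0.   0.   1.2] w -0.0 q [-0.52  0.24 -0.37  0.96  0.    0.59]
yaw 26.4
shift [-1.2  0.5 32.6] turn [ 0.1 -0.   0.4]
```

View pics/w8.png

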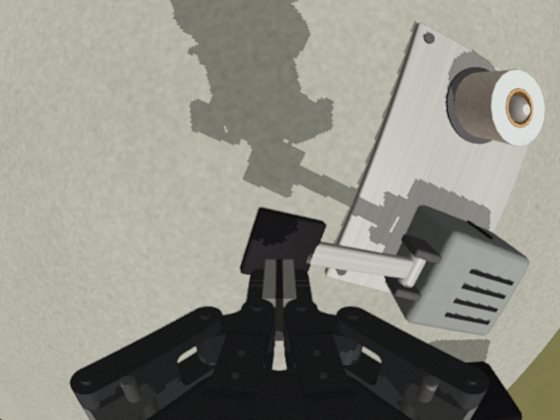

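The closed fingertips are at (280,265) in front of the pad at (285,243), which is parallax from the tips being above it. The roll is still seated. Now I press down.

>>> {"name": "carry_out", "arguments": {"series": [[-1, 0, 12, 0, 0, 0, 0], [-1, 0, 24, 0, 0, 0, 0], [-1, 0, 32, 0, 0, 0, 0], [-1, 0, 37, 0, 0, 0, 0], [-1, 0, 42, 0, 0, 0, 0], [-1, 0, 46, 0, 0, 0, 0], [-1, 0, 46, 0, 0, 0, 0]]}}

```text
time: 12.4
position: [461.4, -263.2, 101.4]
tcp_rot: [0.0, 0.527, 0.85, 0.0]
wrist_force: [-2.1, 1.0, 3.1]
grip_width: 0.1
```

```bash
python3 go.py 462 -263 84.5 26
```

```text
t 12.4 pos [ 461.4 -263.2  101.4] F [-2.1  1.   3.1] w 0.1 q [-0.52  0.29 -0.42  0.86  0.    0.59]
yaw 26.4
shift [-0.1  0.6 16.9] turn [ 0.1 -0.   0.4]
```

The fingers are on the pad, pushing with about 3 N. I go on to level.

>>> {"name": "carry_out", "arguments": {"series": [[0, 0, 3, 0, 0, 0, 0], [0, 0, 6, 0, 0, 0, 0], [0, 0, 9, 0, 0, 0, 0], [0, 0, 12, 0, 0, 0, 0], [0, 0, 15, 0, 0, 0, 0], [0, 0, 17, 0, 0, 0, 0], [0, 0, 17, 0, 0, 0, 0], [0, 0, 17, 0, 0, 0, 0]]}}

```text
time: 13.2
position: [461.0, -263.4, 84.3]
tcp_rot: [-0.0, 0.527, 0.85, 0.0]
wrist_force: [-3.4, -0.9, 6.4]
grip_width: 0.4
```

```bash
python3 go.py 462 -263 84.5 26;python3 - <<'E'
from h import *
from plant import r
np.set_printoptions(precision=1,suppress=True)
d=r.get_image('side');w=cloud(d);p=d['pixels']
k=(np.hypot(w[...,0]-461,w[...,1]+263)<34)&(w[...,2]>30)&(w[...,2]<110);s=w[k];print(len(s));
ax=np.array([.989,.148]);al=(s[:,:2]-[569.6,-247.2])@ax
for lo in range(-140,-70,10):
    m=(al>=lo)&(al<lo+10);print(lo,m.sum(),np.percentile(s[m,2],[10,50,90]) if m.any() else '')
k=(np.hypot(w[...,0]-582,w[...,1]+96)<40)&(w[...,2]>60)&(w[...,2]<80)&(p.max(2)>150);print('roll top',np.median(w[k][:,2]))
cv2.imwrite('pics/s9.png',cv2.resize(p[80:200,260:420],(800,600),interpolation=cv2.INTER_CUBIC)[:,:,::-1])
E
```

```text
t 13.2 pos [ 461.  -263.4   84.3] F [-3.4 -0.9  6.4] w 0.4 q [-0.52  0.3  -0.44  0.82  0.    0.59]
yaw 26.4
shift [-0.1  1.  -0.2] turn [ 0.  -0.   0.4]
265
-140 5 [66.8 70.9 72.3]
-130 49 [68.8 72.5 89.4]
-120 73 [ 70.9  85.2 104. ]
-110 62 [ 70.6  85.5 105.8]
-100 45 [70.1 73.8 97.5]
-90 26 [69.9 72.7 75. ]
-80 5 [70.5 71.7 74.5]
roll top 73.30818381468772
```

View pics/s9.png

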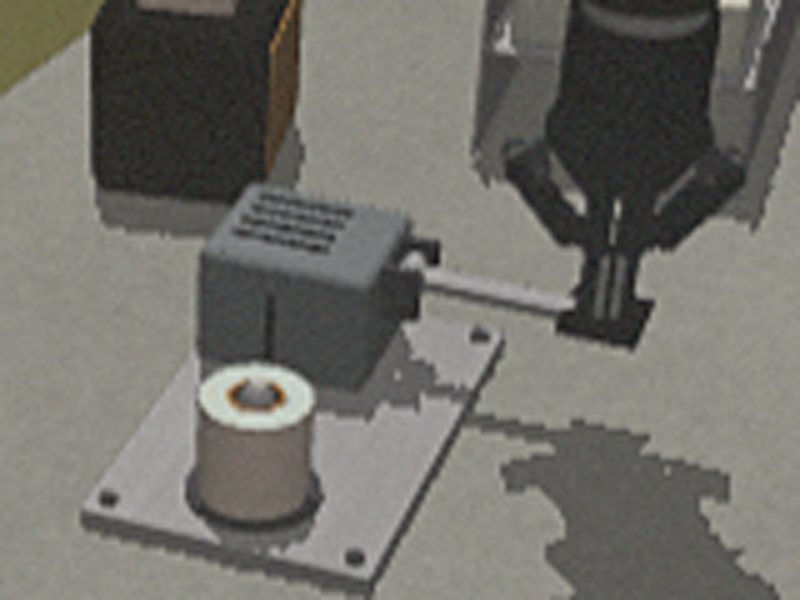

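The side view shows the fingers on the level pad at (605,315). The pad's upper face is at about 73 mm along its length, the push is 6.4 N, and the roll is seated. I hold, then hand in.

>>> {"name": "carry_out", "arguments": {"series": [[0, 0, 0, 0, 0, 0, 0], [0, 0, 0, 0, 0, 0, 0], [0, 0, 0, 0, 0, 0, 0], [0, 0, 0, 0, 0, 0, 0], [0, 0, 0, 0, 0, 0, 0], [0, 0, 0, 0, 0, 0, 0], [0, 0, 0, 0, 0, 0, 0], [0, 0, 0, 0, 0, 0, 0]]}}

```text
time: 14.05
position: [461.0, -263.5, 84.3]
tcp_rot: [-0.0, 0.527, 0.85, 0.0]
wrist_force: [-3.0, -0.4, 6.3]
grip_width: -0.2
```

```bash
python3 go.py 462 -263 84.5 26; python3 -c "
from plant import r
o=r.get_obs()
if 80<o['position'][2]<89 and o['wrist_force'][2]>3: print(r.finish_job())
else: print('not handed in',o)"
```

```text
t 14.05 pos [ 461.  -263.5   84.3] F [-3.  -0.4  6.3] w -0.2 q [-0.52  0.3  -0.44  0.82  0.    0.59]
yaw 26.3
shift [-0.   1.1 -0.2] turn [ 0.  -0.   0.3]
the job is handed in; nothing more can be done
None
```

The white roll is on the spindle, lowered in the grip until it sat on the flange and then released. The closed fingers are holding the feed lever level. I handed the job in at 14 s of the 69 s allowed; it gives no verdict.

- **Roll:** its top measured about 73 mm above the counter (74 mm when fully seated), standing upright around the spindle.
- **Lever:** the pad's upper face measured about 73 mm (74 mm when level), and the upward push on the fingers was steady at about 6.3 N. It was only ever pressed down to level, well short of its bottom stop.
- **Bystanders:** I never touched the bare core, shaker or sauce pot, but I did not measure their positions again at the end.
- **Disagreement:** the different views put the spindle's position 2–3 mm apart. I used an average, and the roll went down with no noticeable sideways force.

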